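# Level and bolt the tilting tray, then restock it

## Robot

A 7-joint arm with a two-finger parallel gripper is mounted at the origin on the work surface. World frame = base frame: x ahead of the robot, y to its left, z up, the work surface at z = 0. Lengths are in m, angles in rad, forces in N, time in s.
With the tool pointing down it reaches from about 0.425 to 0.825 m from the base axis. Payload 3.6 kg.
Tool frame: the origin (TCP) lies on the centre line of the jaws, within the pads' length; the fingertips stand 19 mm ahead of it and the grasp point (between the pads) is the TCP (bot.tips_ahead is the distance from the TCP to the fingertips, in m); z points along the fingers, x is the direction in which the jaws open and shut, and the axes are right-handed (so a half turn about z gives the same grasp; the last joint's range is limited). The gripper opens to 93 mm and grips with 3 to 60 N. Pads are 15 mm wide; open, the fingers measure 128 mm over their backs; the gripper's body (75 mm by 188 mm) begins 65 mm behind the grasp point.
Start: joints at [1.232, 0.615, -0.013, 1.423, 0.008, 1.103, -0.04], TCP at [0.199, -0.619, 0.238] pointing down, gripper open.
Joint ranges: [-3.12, 3.12], [-0.3, 2.06], [-1.34, 1.32], [0.26, 2.42], [-1.36, 4.5], [0.01, 1.98], [-2.84, 2.84]. Speed limits (rad/s): [2.79, 2.79, 3.14, 3.14, 3.14, 3.14, 3.14].

## Interface

Orientations are given as a rotation vector (axis times angle).
In Python, from station import bot gives the robot as it stands.
- The arm moves only by the tool servo_tool, never from a script. Its argument "targets" is a list of rows, each an object with "offset": the shift along the tool's x, y, z in m, a list of three; "angular": the turn, a rotation vector about the tool's x, y, z in degrees, a list of three. A call has 1 to 12 rows; each row is the pose to reach, as a shift and turn from the pose commanded when the call began, along the tool's axes at that moment; what a row does not reach only later rows make up. A row lasts 1/12 s, in which the tool goes at most 41.7 mm and 7.16 degrees, less where a joint would pass 70% of its speed; a pose out of reach is approached as far as the arm can. A call with a gripper value outside its range is refused whole. "claw" is the gripper's target within -1 to 1 (shut at 1, half-way at 0, fully open at -1), set as the call begins (left out, the last holds). The fingers move at their own pace and stop on an object; the grip force is fixed at half the most. Time passes only in rows, so rows that repeat a pose let the fingers close. It gives the time, the measured TCP pose, the force and the opening at its end, in the units of the state.
- bot.read_state(): the state, without advancing time (a new reading comes with each control period).
- bot.capture(name): name is "scene" or "top" or "wrist"; returns a dict with "image" (400x640x3 uint8, red, green, blue), "fx", "fy", "cx", "cy" (pixels), "dist" ([k1, k2, p1, p2, k3] as OpenCV has them; the pictures are not rectified), "rvec" (rotation vector, rad) and "tvec" (3), from world to camera coordinates, as OpenCV has them; the wrist camera has in their place "mount" (4x4, takes a point from camera to tool coordinates, whose origin is the TCP and whose axes are the tool frame's). Camera axes: x right, y down, z forward; pixel columns grow to the right and rows downward; lengths in m; the calibration is good to about 2 mm. A picture is of the moment at which its call begins: read the wrist's pose just before it. There is no depth.
- bot.close_job(): hands the job in, once; it reports no verdict.
The state is a dict: "t": time; "q": joint angles; "joint_vel": joint speeds; "joint_efforts": joint torques, N m; "tcp_pos": TCP position; "tool_rot": TCP orientation; "wrist_force": force on the tool from outside, world axes, zero at the start; "wrist_torque": the same for the moment, N m; "grip_width": finger opening in m.
Only numpy, scipy, OpenCV 4.12 (cv2) and the standard library are available. Lean on these libraries where they do the work, as an engineer would, in place of code of your own. Each camera call takes 0.05 s, during which the arm holds its last target.

## Task

The spring-up tray of the grey stand on the packing table is tipped up. Push it down gently until it lies level on its rest and slide its red-knobbed bolt fully home under the keeper, so that the tray stays level by itself; then stand the red-lidded jar upright on the tray's black mat, setting it down gently, and let go. Do not lean hard on the stand, force the bolt or let the tray fly back up, and leave the other goods where they are.

Things in the scene. Friction and masses are not known exactly. Their poses are not given: they have to be found in the camera images.
- stand: Fixed grey stand of the tilting tray, 270 (x) by 250 (y) mm; origin at the centre of its underside, x away from the robot at zero yaw, z up. The tray's hinge runs along the stand's y at x = -120, z = 80 mm (side near the robot); torsion springs push the tray's far edge up. A C-shaped grey post at the far left corner is rest and keeper; it tops out 24 mm above its rest pad.
- rest (a point): Nominal place of the post's rubber pad, where the underside of the level tray lands: stand x = 105, y = 101, z = 80 mm, axes as the stand. The post is screwed on through slots: the true post stands up to 5 mm higher or lower and up to 4 mm further left or right (y) than nominal, so where the tray bottoms and where the bolt ends must be felt.
- keeper (a point): Nominal middle of the underside of the keeper, the post's upper lip (24 mm along y, 26 along x), always 16 mm above the true pad: up to 5 mm off this point in height, 4 mm in y. With the tray on the pad the bolt passes under it with 2 mm to spare; with the tray held 2 mm or more above the pad the bolt's nose runs against the lip's end.
- tray (a joint): Tray angle about its hinge, rad: 0 = level, 0.35 = tipped up against its stop, where springs hold it at the start. Aluminium tray 250 mm from hinge to far edge, 220 wide, 4 mm sheet, underside in the hinge plane, 18 mm lips at sides and hinge. Pushed at the knob it takes 1 to 5 N tipped up, rising to 10 to 15 N level; on the pad the force climbs steeply. Unless bolted it springs up.
- tray_mid (a point): Centre of the tray's black rubber mat (180 by 204 mm), on its upper face, 100 mm from the hinge and 6 mm above the hinge plane; x along the tray away from the hinge, z normal to the tray. It tilts with the tray.
- bolt (a joint): Slide of the bolt along the tray's +y, m: 0 = drawn back; fully home = its nose against the post's column, nominally 0.028, truly 0.024 to 0.032 (a hard stop to feel for). 3 to 4 N of friction; it stays where it is left. Drawn back, the nose ends nominally 12 mm short of the keeper. Slid out before the tray is down, it lands on top of the keeper.
- bolt_knob (a point): Centre of the bolt's red upright knob, 20 mm across, 30 mm high, 225 mm from the hinge; the point is 15 mm below the knob's top and 29 mm above the tray's underside. z is the knob's axis and tilts with the tray. It stands on a flat steel bar (12 by 8 mm, along y, top 14 mm above the underside); two bar guides, 19 mm high, stand 50 mm right and 75 mm left of the tray's middle.
- jar_mid (a point): Jar with a red lid and a red band, 56 mm across, 90 mm high, 0.3 kg, closed; point at its centre, 45 mm above its foot, z up the jar.
- greenjar_mid (a point): Bystander: same jar with a green lid, point at its centre, 45 mm above its foot.
- can_mid (a point): Bystander: blue-labelled can, 60 mm across, 80 mm high, point at its centre.
- carton_mid (a point): Bystander: cream carton with red and green bands, 75 x 150 x 45 mm (x, y, z), point at its centre.
Things that resemble listed ones, but are neither listed nor needed, are in the scene too. Of the things that look like the part that bears jar_mid, the middle-sized one is meant.

How it is judged:
On the way, in this order (a step that is already met when the one before it is completed fails the run):
1. the tray has been pushed down level (within 0.03 rad) (value of joint tray below 0.03 rad), for 0.1 s.
2. the bolt is home (its nose within 4 mm of the post's column) with the tray level (value of joint tray below 0.04 rad and y of bolt_c0 in the frame of post above 0.049 m), for 0.2 s.
At the end, for the whole second after the job is handed in: The tray is level within 0.04 rad and held by its bolt, whose nose is within 4 mm of the post's column; the red-lidded jar stands upright (within 0.1 rad) and at rest on the tray's mat, its centre over the mat; the robot touches nothing (all of step 2 and value of joint tray above -0.04 rad and angle between jar_mid's own z axis and vertical below 0.1 rad and z of jar_mid in the frame of tray_mid between 0.04 and 0.05 m and x of jar_mid in the frame of tray_mid between -0.085 and 0.085 m and y of jar_mid in the frame of tray_mid between -0.095 and 0.095 m and linear speed of jar below 0.02 m/s).
It fails at once if the tray is pressed onto its rest pad with more than 12 N beyond what the springs take (contact force between post_c2 and tray_c0 above 12 N).
It fails at once if the bolt is rammed: its nose pushes on the post's column with more than 15 N, or it is forced against the post with more than 40 N in all (contact force between post_c0 and bolt_c0 above 15 N or contact force between post and bolt above 40 N).
It fails at once if the jar is dropped (let go and falling faster than 0.45 m/s) (contact force between the fingers and jar below 0.1 N and linear speed of jar above 0.45 m/s).
It fails at once if the tray is slammed down or let fly up (faster than 2.5 rad/s) (velocity of joint tray above 2.5 rad/s or velocity of joint tray below -2.5 rad/s).
It fails at once if one of the other goods is moved by more than 20 mm (distance of any of greenjar_mid, can_mid, carton_mid from where it was at the start of the episode above 0.02 m).
It also fails if it takes over 72 s, if anything falls off the work surface, if the arm or the gripper's body presses on something with over 40 N, if the wrist force passes 120 N, or if a joint passes its speed limit or range.

## Working session

There is one attempt and no reset: what is moved stays moved. The work goes in short steps, Python scripts to look and compute and a tool call to move; the robot and the scene stay as the last step left them, time stands still between calls to the robot, and variables do not carry over. Pictures are saved under pics/ and viewed, and the job is handed in when it is done.

Besides the shell and the picture viewer there is one more tool, called after "Request:" by a JSON object that holds its "method" and its "body". servo_tool: Moves the arm, as the interface text tells. Its arguments: {"type":"object","properties":{"targets":{"type":"array","items":{"type":"object","properties":{"offset":{"type":"array","items":{"type":"number"}},"angular":{"type":"array","items":{"type":"number"}}}}},"claw":{"type":"number"}},"required":["targets"]}

```bash
mkdir -p pics; ls; cat > h.py <<'E'
import numpy as np,cv2
from station import bot
from scipy.spatial.transform import Rotation as R
def T_wc(c,st=None):
    # returns camera pose in world: Rcw (cam->world), origin
    if 'rvec' in c:
        r=R.from_rotvec(np.array(c['rvec']).ravel()).as_matrix(); return r.T, -r.T@np.array(c['tvec']).ravel()
    M=np.array(c['mount']); Rt=R.from_rotvec(st['tool_rot']).as_matrix()
    return Rt@M[:3,:3], Rt@M[:3,3]+np.array(st['tcp_pos'])
def K(c): return np.array([[c['fx'],0,c['cx']],[0,c['fy'],c['cy']],[0,0,1.]])
def ray(c,uv,st=None):
    Rc,o=T_wc(c,st); p=cv2.undistortPoints(np.array([[uv]],float),K(c),np.array(c['dist'],float))[0,0]
    d=Rc@np.array([p[0],p[1],1]); return o,d/np.linalg.norm(d)
def onz(c,uv,z,st=None):
    o,d=ray(c,uv,st); return o+d*(z-o[2])/d[2]
def proj(c,P,st=None):
    Rc,o=T_wc(c,st); r=Rc.T; t=-r@o
    return cv2.projectPoints(np.atleast_2d(np.array(P,float)),cv2.Rodrigues(r)[0],t,K(c),np.array(c['dist'],float))[0][:,0]
def tri(rays):
    A=np.zeros((3,3));b=np.zeros(3)
    for o,d in rays:
        P=np.eye(3)-np.outer(d,d);A+=P;b+=P@o
    x=np.linalg.solve(A,b); return x,[np.linalg.norm((np.eye(3)-np.outer(d,d))@(x-o)) for o,d in rays]
def snap(name,tag):
    st=bot.read_state(); c=bot.capture(name); cv2.imwrite(f'pics/{tag}.png',c['image'][:,:,::-1]); 
    import pickle; pickle.dump((st,c),open(f'pics/{tag}.pkl','wb')); return st,c
def load(tag):
    import pickle; return pickle.load(open(f'pics/{tag}.pkl','rb'))
E
python3 - <<'E'
from h import *
for n in ['scene','top','wrist']:
    st,c=snap(n,n+'0'); print(n,T_wc(c,st)[1].round(3),c['fx'])
print(st)
E
```

```text
pics
scene [1.054 0.8   0.933] 485.6589310209914
top [0.322 0.007 1.345] 406.96264395788626
wrist [ 0.275 -0.593  0.385] 347.29958416143097
{'t': 0.1, 'q': array([ 1.23251561,  0.61582009, -0.01262235,  1.42468924,  0.00812116,
        1.10339519, -0.04038806]), 'joint_vel': array([-0.00033287, -0.00287284, -0.00030811, -0.00361173, -0.0006653 ,
       -0.00034474, -0.00128791]), 'joint_efforts': array([ 1.03069884e-03, -4.60043943e+01,  2.09811958e-01, -1.66245729e+01,
       -6.12372416e-02,  1.68843713e-02,  1.06929606e-04]), 'tcp_pos': array([ 0.19920153, -0.61804431,  0.23661489]), 'tool_rot': array([-2.53843901,  1.84872287,  0.00290868]), 'wrist_force': array([0.02731523, 0.42282868, 0.15369745]), 'wrist_torque': array([ 0.06096793, -0.03362066, -0.04204677]), 'grip_width': 0.09314697065434928}
```

View pics/scene0.png

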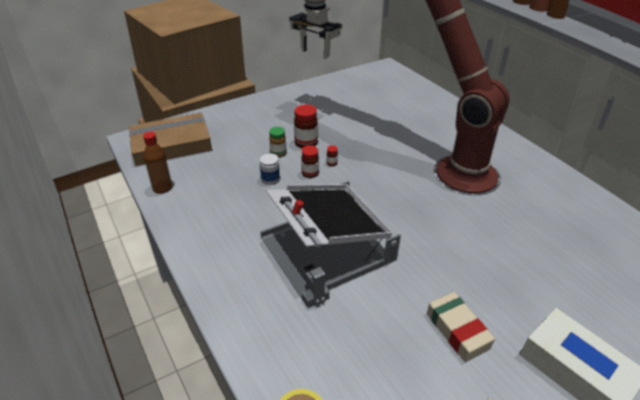

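View pics/top0.png

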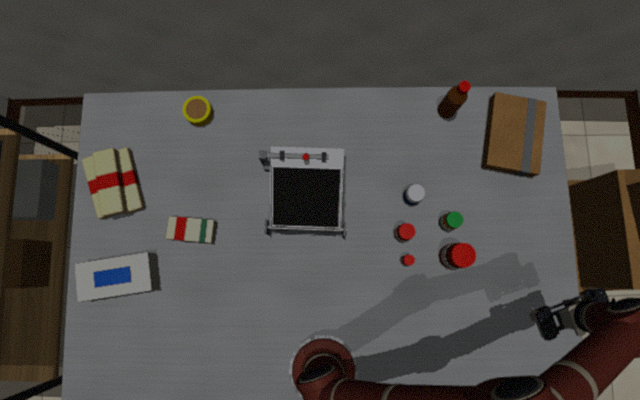

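View pics/wrist0.png

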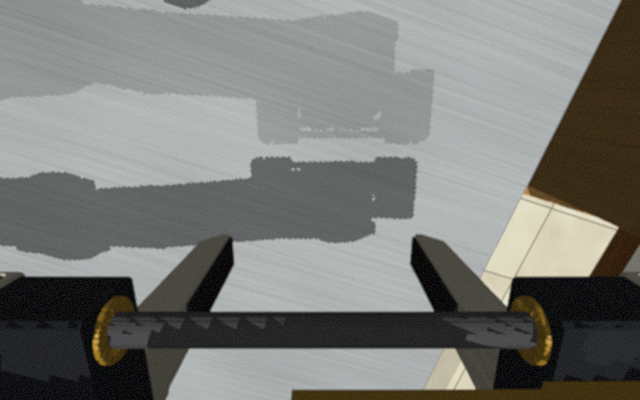

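The top view shows the stand near (305,190), with its knob at (306,157). Three red jars sit at (460,255) large, (405,232) middle and (408,260) small. The green jar is at (454,220), the can at (415,194) and the carton at (190,230).

```bash
python3 - <<'E'
from h import *
for n in ['scene','top']:
    st,c=load(n+'0'); im=c['image'].astype(int); r,g,b=im[...,0],im[...,1],im[...,2]
    for nm,m in [('red',(r>120)&(g<60)&(b<70)),('green',(g>90)&(r<70)&(b<90))]:
        k,l,s,ce=cv2.connectedComponentsWithStats(m.astype(np.uint8))
        for i in range(1,k):
            if s[i,4]>12: print(n,nm,s[i].tolist(),ce[i].round(1),'z.09',onz(c,ce[i],.09).round(3))
    for t in ['top','scene']:
        pass
    x=im
st,c=load('top0');
for s,(x,y,w,h) in {'top':(240,130,130,120)}.items():
    cv2.imwrite('pics/topz.png',cv2.resize(c['image'][y:y+h,x:x+w,::-1],None,fx=6,fy=5,interpolation=2)[:600,:800])
st,c=load('scene0'); cv2.imwrite('pics/scz.png',cv2.resize(c['image'][170:310,250:410,::-1],None,fx=5,fy=4,interpolation=2))
E
```

```text
scene red [295, 105, 21, 11, 182] [305.4 110.2] z.09 [ 0.323 -0.478  0.09 ]
scene red [144, 132, 11, 6, 52] [148.9 134.7] z.09 [ 0.833 -0.613  0.09 ]
scene red [302, 146, 15, 9, 113] [309.2 150. ] z.09 [ 0.435 -0.263  0.09 ]
scene red [328, 146, 9, 6, 39] [332.  148.5] z.09 [ 0.371 -0.233  0.09 ]
scene red [296, 200, 7, 5, 26] [298.9 202.3] z.09 [ 0.584 -0.065  0.09 ]
scene red [452, 320, 33, 21, 335] [468.6 329.8] z.09 [0.486 0.473 0.09 ]
scene green [270, 128, 14, 8, 84] [276.7 131.3] z.09 [ 0.47  -0.409  0.09 ]
scene green [435, 299, 27, 14, 126] [448.5 305.5] z.09 [0.479 0.402 0.09 ]
top red [460, 81, 11, 10, 81] [464.6  85.7] z.09 [ 0.91  -0.483  0.09 ]
top red [303, 154, 5, 5, 20] [305.  156.1] z.09 [0.675 0.047 0.09 ]
top red [124, 171, 10, 15, 81] [128.2 178.8] z.09 [0.61  0.613 0.09 ]
top red [99, 174, 18, 15, 121] [107.9 181. ] z.09 [0.604 0.68  0.09 ]
top red [175, 217, 11, 22, 117] [180.1 227.9] z.09 [0.451 0.438 0.09 ]
top red [400, 223, 15, 16, 189] [407.  230.7] z.09 [ 0.433 -0.267  0.09 ]
top red [453, 243, 23, 24, 438] [463.8 254.7] z.09 [ 0.356 -0.44   0.09 ]
top red [405, 255, 10, 10, 78] [409.1 259.6] z.09 [ 0.344 -0.269  0.09 ]
top green [447, 211, 16, 16, 193] [455.  218.9] z.09 [ 0.467 -0.419  0.09 ]
```

View pics/topz.png

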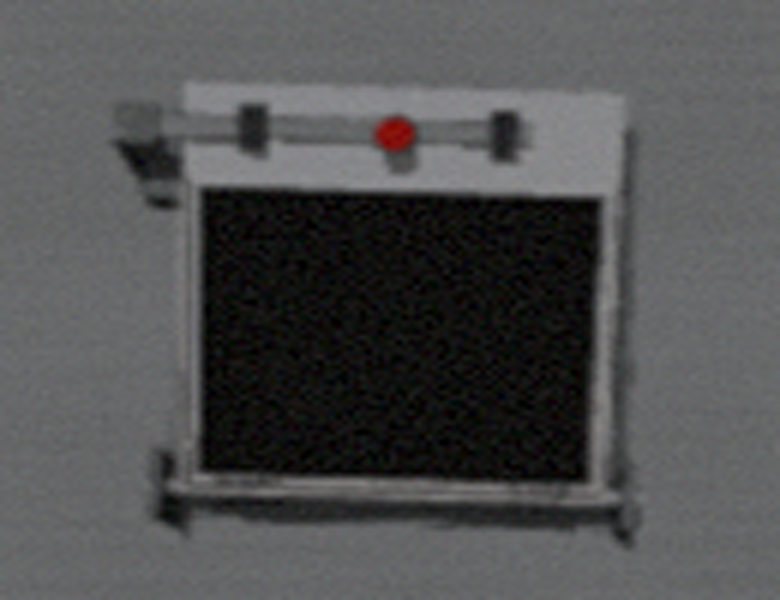

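View pics/scz.png

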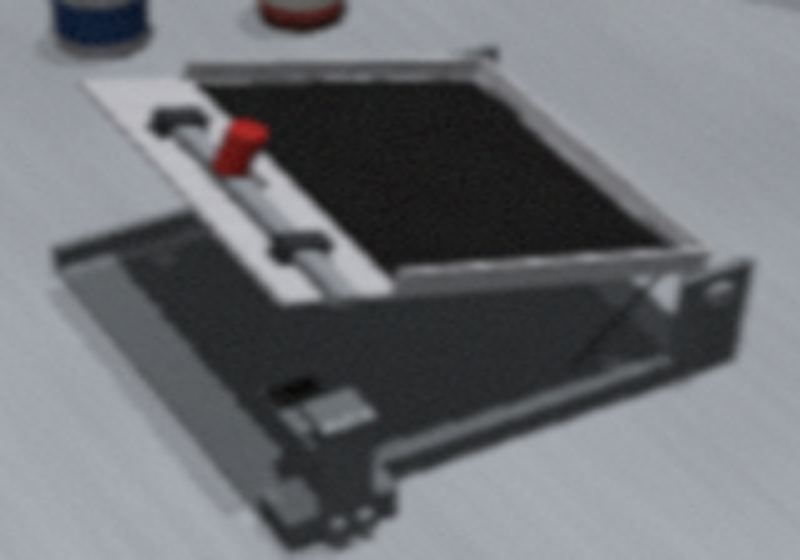

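```bash
python3 - <<'E'
from h import *
from scipy.optimize import least_squares
def quad(c,roi,thr):
    x0,y0,x1,y1=roi; im=cv2.resize(c['image'][y0:y1,x0:x1].max(2),None,fx=4,fy=4,interpolation=cv2.INTER_CUBIC); im=cv2.GaussianBlur(im,(9,9),0)
    m=(im<thr).astype(np.uint8); m=cv2.morphologyEx(m,cv2.MORPH_OPEN,np.ones((21,21)))
    k,l,s,ce=cv2.connectedComponentsWithStats(m); i=1+np.argmax(s[1:,4])
    cn=max(cv2.findContours((l==i).astype(np.uint8),0,1)[0],key=cv2.contourArea)
    q=cv2.approxPolyN(cn,4).reshape(-1,2) if hasattr(cv2,'approxPolyN') else cv2.approxPolyDP(cn,15,True).reshape(-1,2)
    return (q+.5)/4-.5+[x0,y0]
ct=load('top0')[1]; cs=load('scene0')[1]
qt=quad(ct,(262,160,350,235),45); qs=quad(cs,(285,180,395,240),45); print(qt.round(1).tolist(),qs.round(1).tolist())
t=.35
def tray(a,y,n,t=t): return np.array([-.12+a*np.cos(t)-n*np.sin(t),y,.08+a*np.sin(t)+n*np.cos(t)])
M={'FL':tray(.19,.102,.006),'FR':tray(.19,-.102,.006),'NL':tray(.01,.102,.006),'NR':tray(.01,-.102,.006)}
def W(p,P): 
    c,s=np.cos(p[2]),np.sin(p[2]); return np.array([p[0]+c*P[0]-s*P[1],p[1]+s*P[0]+c*P[1],P[2]+p[3]])
kt=proj
def near(c,q,p,P):
    u=proj(c,W(p,P))[0]; d=q-u; return d[np.argmin((d**2).sum(1))]
for use in ['t','s','ts']:
    def f(p):
        o=[]
        for P in M.values():
            if 't' in use:o.append(near(ct,qt,p,P))
            if 's' in use:o.append(near(cs,qs,p,P))
        return np.concatenate(o)
    def f3(p): return f(np.r_[p,0])
    r=least_squares(f3,[.6,.04,0.]); print(use,r.x.round(4),np.abs(r.fun).max().round(2),r.fun.round(1))
p=np.r_[r.x,0]
# knob
kc,_=tri([ray(ct,(305.,156.1)),ray(cs,(298.9,202.3))]); print('knob top tri',kc.round(4),_)
for y in (0,.005,.01): print(y,W(p,tray(.225,y,.044)).round(4),W(p,tray(.225,y,.029)).round(4),proj(ct,W(p,tray(.225,y,.044))),proj(cs,W(p,tray(.225,y,.04))))
print('hinge',W(p,[-.12,0,.08]),'rest',W(p,[.105,.101,.08]))
for nm,a,b,z in [('redjar',(407,230.7),(309.2,150),.09),('green',(455,218.9),(276.7,131.3),.09)]:
    print(nm,onz(ct,a,z).round(4),onz(cs,b,z).round(4))
print('can',onz(ct,(415.5,192.5),.08).round(3))
E
```

```text
[[339.4, 169.6], [336.9, 226.1], [273.1, 223.9], [273.6, 167.1]] [[381.1, 230.6], [326.1, 235.9], [290.6, 191.1], [345.4, 190.6]]
t [ 0.5657  0.0432 -0.0501] 1.08 [ 0.8  0.6 -1.   0.7  1.1 -0.6 -0.9 -0.7]
s [ 0.564   0.0389 -0.0678] 3.96 [ 0.4 -1.9  2.6  3.2 -4.  -2.5  1.   3. ]
ts [ 0.5652  0.0413 -0.0591] 4.26 [ 0.   0.7 -0.2 -2.7 -1.8  0.3  2.8  2.3  0.8 -0.4 -4.3 -2.9 -1.2 -1.2
  1.4  2.5]
knob top tri [0.6443 0.0439 0.1973] [np.float64(0.0010301346630183256), np.float64(0.0010301346630184661)]
0 [0.6413 0.0368 0.1985] [0.6465 0.0365 0.1844] [[307.20825314 157.23163756]] [[297.58766101 201.09276418]]
0.005 [0.6416 0.0418 0.1985] [0.6468 0.0415 0.1844] [[305.49108492 157.15767792]] [[298.5350485  202.31894644]]
0.01 [0.6419 0.0468 0.1985] [0.647  0.0465 0.1844] [[303.77415496 157.08381726]] [[299.4881453  203.55241101]]
hinge [0.44539319 0.04841634 0.08      ] rest [0.67596641 0.13594912 0.08      ]
redjar [ 0.4329 -0.267   0.09  ] [ 0.4349 -0.2626  0.09  ]
green [ 0.4674 -0.4193  0.09  ] [ 0.4702 -0.4091  0.09  ]
can [ 0.555 -0.302  0.08 ]
```

```bash
cat >> h.py <<'E'
S=np.array([.567,.0435,-.05])
def W(P,p=S):
    c,s=np.cos(p[2]),np.sin(p[2]); return np.array([p[0]+c*P[0]-s*P[1],p[1]+s*P[0]+c*P[1],P[2]])
def tray(a,y,n,t): return W(np.array([-.12+a*np.cos(t)-n*np.sin(t),y,.08+a*np.sin(t)+n*np.cos(t)]))
def toolR(t,yaw=None):
    yaw=S[2] if yaw is None else yaw
    Rz=R.from_euler('z',yaw).as_matrix()
    z=Rz@np.array([np.sin(t),0,-np.cos(t)]); x=Rz@np.array([0,-1.,0]); return np.column_stack([x,np.cross(z,x),z])
def delta(P,Rt,st=None):
    st=st or bot.read_state(); R0=R.from_rotvec(st['tool_rot']).as_matrix()
    off=R0.T@(np.array(P)-st['tcp_pos']); ang=np.degrees(R.from_matrix(R0.T@Rt).as_rotvec())
    print('offset mm',(off*1000).round(1).tolist(),'ang',ang.round(2).tolist()); return off,ang
def show():
    st=bot.read_state(); R0=R.from_rotvec(st['tool_rot']).as_matrix()
    print('t',round(st['t'],2),'tcp',st['tcp_pos'].round(4),'z',R0[:,2].round(3),'x',R0[:,0].round(3),'F',st['wrist_force'].round(2),'w',round(st['grip_width'],4)); return st
E
python3 - <<'E'
from h import *
show(); P=tray(.225,.004,.136,.35); print(P); delta(P,toolR(.35)); delta(P,toolR(0))
E
```

```text
t 0.15 tcp [ 0.1992 -0.6181  0.2368] z [-0.001  0.002 -1.   ] x [ 0.307 -0.952 -0.002] F [ 0.56 -0.59  0.55] w 0.093
[0.61186878 0.04525969 0.2849067 ]
offset mm [-504.8, -596.3, -47.2] ang [19.85, 3.74, 20.5]
offset mm [-504.8, -596.3, -47.2] ang [0.02, 0.11, 20.73]
```

Request:
{"method": "servo_tool", "body": {"targets": [{"offset": [-0.28,-0.33,-0.05],"angular": [0,0,20]},{"offset": [-0.28,-0.33,-0.05],"angular": [0,0,20]},{"offset": [-0.28,-0.33,-0.05],"angular": [0,0,20]},{"offset": [-0.28,-0.33,-0.05],"angular": [0,0,20]},{"offset": [-0.28,-0.33,-0.05],"angular": [0,0,20]},{"offset": [-0.28,-0.33,-0.05],"angular": [0,0,20]},{"offset": [-0.28,-0.33,-0.05],"angular": [0,0,20]},{"offset": [-0.28,-0.33,-0.05],"angular": [0,0,20]},{"offset": [-0.28,-0.33,-0.05],"angular": [0,0,20]},{"offset": [-0.28,-0.33,-0.05],"angular": [0,0,20]},{"offset": [-0.28,-0.33,-0.05],"angular": [0,0,20]},{"offset": [-0.28,-0.33,-0.05],"angular": [0,0,20]}], "claw": 0}}

```text
t: 1.15
tcp_pos: [0.4311, -0.2449, 0.2881]
tool_rot: [-2.19, 2.247, 0.0]
wrist_force: [-0.2, -0.4, -0.3]
grip_width: 0.0468
```

```bash
python3 - <<'E'
from h import *
show(); P=tray(.225,.004,.136,.35); delta(P,toolR(.35)); snap('wrist','w1')
E
```

```text
t 1.15 tcp [ 0.4311 -0.2449  0.2881] z [ 0.003  0.003 -1.   ] x [-0.026 -1.    -0.003] F [-0.16 -0.44 -0.33] w 0.0468
offset mm [-294.8, -173.2, 4.5] ang [19.91, 0.41, 1.33]
```

View pics/w1.png

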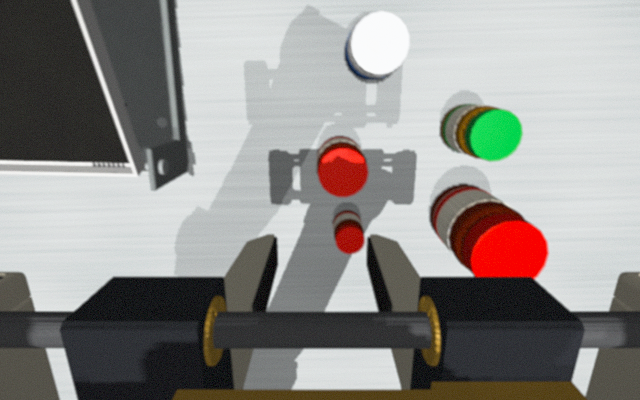

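The wrist view shows the middle red lid at (342,170), the small one at (349,236), the can at (378,43) and green at (495,133).

```bash
python3 - <<'E'
from h import *
st,c=load('w1'); im=c['image'].astype(int); r,g,b=im[...,0],im[...,1],im[...,2]
m=((r>170)&(g<60)&(b<60)).astype(np.uint8); k,l,s,ce=cv2.connectedComponentsWithStats(m)
for i in range(1,k):
    if s[i,4]>60: print(s[i],ce[i].round(1),onz(c,ce[i],.09,st).round(4))
ct=load('top0')[1]
print('small',tri([ray(ct,(409.1,259.6)),ray(c,(349,236),st)]))
print('jar',tri([ray(ct,(407,230.7)),ray(c,(342.5,170),st)]))
print('can',onz(c,(378,43),.08,st))
E
```

```text
[321 148  44  18 371] [344.9 156.8] [ 0.4478 -0.2663  0.09  ]
[ 471  221   76   57 3544] [508.9 250.9] [ 0.3396 -0.4442  0.09  ]
small (array([ 0.34545641, -0.27472873,  0.05491598]), [np.float64(0.0024451640636296234), np.float64(0.0024451640636296134)])
jar (array([ 0.43360619, -0.2651998 ,  0.09092723]), [np.float64(0.0017496020110135263), np.float64(0.0017496020110136206)])
can [ 0.55413121 -0.29902783  0.08      ]
```

Request:
{"method": "servo_tool", "body": {"targets": [{"offset": [-0.295,-0.173,0.0],"angular": [20,0.4,1.3]},{"offset": [-0.295,-0.173,0.0],"angular": [20,0.4,1.3]},{"offset": [-0.295,-0.173,0.0],"angular": [20,0.4,1.3]},{"offset": [-0.295,-0.173,0.0],"angular": [20,0.4,1.3]},{"offset": [-0.295,-0.173,0.0],"angular": [20,0.4,1.3]},{"offset": [-0.295,-0.173,0.0],"angular": [20,0.4,1.3]},{"offset": [-0.295,-0.173,0.0],"angular": [20,0.4,1.3]},{"offset": [-0.295,-0.173,0.0],"angular": [20,0.4,1.3]},{"offset": [-0.295,-0.173,0.0],"angular": [20,0.4,1.3]},{"offset": [-0.295,-0.173,0.0],"angular": [20,0.4,1.3]},{"offset": [-0.295,-0.173,0.0],"angular": [20,0.4,1.3]},{"offset": [-0.295,-0.173,0.0],"angular": [20,0.4,1.3]}]}}

```text
t: 2.2
tcp_pos: [0.6106, 0.0335, 0.2872]
tool_rot: [-1.972, 2.105, -0.375]
wrist_force: [-0.5, -0.4, -0.3]
grip_width: 0.0469
```

```bash
python3 - <<'E'
from h import *
show(); P=tray(.225,.004,.136,.35); delta(P,toolR(.35)); st,c=snap('wrist','w2')
for y in (0,.005,.01): print(proj(c,[tray(.225,y,.044,.35),tray(.225,y,.014,.35)],st).round(1))
for q in [(.19,.102,.006),(.19,-.102,.006),(.25,.11,.004),(.25,-.11,.004)]: print(q,proj(c,[tray(*q,.35)],st).round(1))
E
```

```text
t 2.2 tcp [0.6106 0.0335 0.2872] z [ 0.34  -0.027 -0.94 ] x [-0.066 -0.998  0.005] F [-0.48 -0.43 -0.27] w 0.0469
offset mm [-11.8, 0.3, 2.3] ang [0.13, -0.58, -0.76]
[[312.1 205.3]
 [312.7 193.7]]
[[305.2 205.4]
 [306.6 193.8]]
[[298.4 205.5]
 [300.5 193.9]]
(0.19, 0.102, 0.006) [[196.2 231.6]]
(0.19, -0.102, 0.006) [[431.  227.7]]
(0.25, 0.11, 0.004) [[178.7 163.3]]
(0.25, -0.11, 0.004) [[445.5 159. ]]
```

View pics/w2.png

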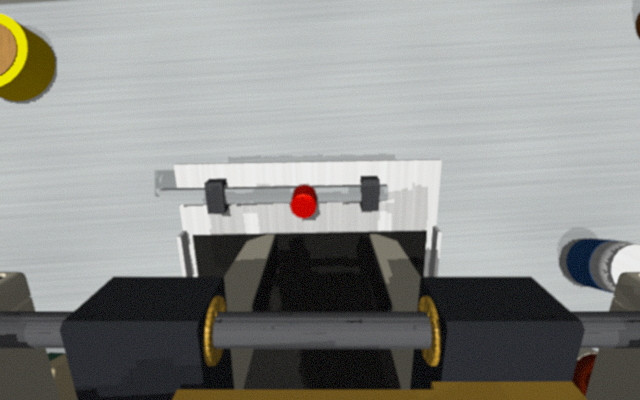

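The knob's top is at (303,202), about 2–3 px from the prediction. The far tray edge runs from (175,165) to (441,160). So the stand estimate is good to about 2–3 mm.

```bash
python3 - <<'E'
from h import *
for n in (.07,.037): delta(tray(.225,.0055,n,.35),toolR(.35))
E
```

```text
offset mm [-13.9, 0.3, 68.5] ang [0.11, -0.56, -0.78]
offset mm [-14.2, 0.3, 101.5] ang [0.11, -0.56, -0.78]
```

Request:
{"method": "servo_tool", "body": {"targets": [{"offset": [-0.014,0.0003,0.0],"angular": [0.1,-0.6,-0.8]},{"offset": [-0.014,0.0003,0.035],"angular": [0.1,-0.6,-0.8]},{"offset": [-0.014,0.0003,0.06],"angular": [0.1,-0.6,-0.8]},{"offset": [-0.014,0.0003,0.068],"angular": [0.1,-0.6,-0.8]},{"offset": [-0.014,0.0003,0.068],"angular": [0.1,-0.6,-0.8]},{"offset": [-0.014,0.0003,0.068],"angular": [0.1,-0.6,-0.8]}]}}

```text
t: 2.75
tcp_pos: [0.6353, 0.0496, 0.2242]
tool_rot: [-1.986, 2.078, -0.366]
wrist_force: [-0.2, 0.3, -0.0]
grip_width: 0.0464
```

```bash
python3 - <<'E'
from h import *
show(); st,c=snap('wrist','w3'); snap('scene','s3')
for n in (.07,.037): delta(tray(.225,.0055,n,.35),toolR(.35))
print(proj(c,[tray(.225,.0055,.044,.35)],st))
# where a point on the tool z axis at knob top depth shows
R0=R.from_rotvec(st['tool_rot']).as_matrix(); print(proj(c,[st['tcp_pos']+R0[:,2]*d for d in (0,.019,.026)],st))
E
```

```text
t 2.75 tcp [0.6353 0.0496 0.2242] z [ 0.344 -0.013 -0.939] x [-0.044 -0.999 -0.002] F [-0.22  0.29 -0.03] w 0.0464
offset mm [4.3, 2.0, 2.1] ang [-0.23, 0.27, 0.26]
offset mm [4.5, 2.1, 35.1] ang [-0.23, 0.27, 0.26]
[[332.01678734 245.45009822]]
[[324.90685226 267.74167126]
 [324.64889196 250.18675829]
 [324.56632356 244.56848626]]
```

View pics/w3.png

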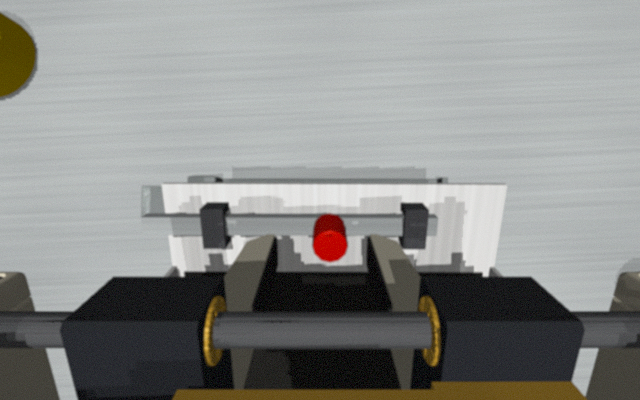

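View pics/s3.png

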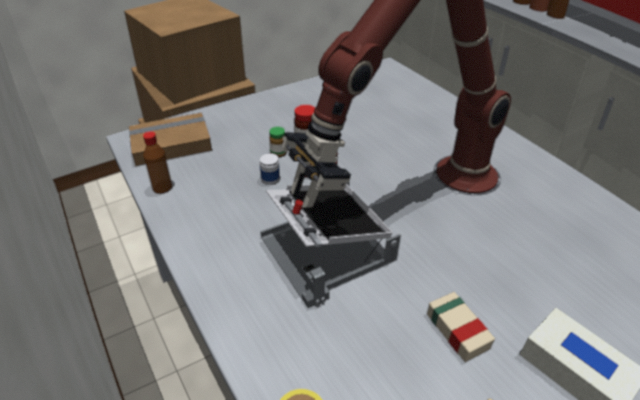

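The knob's top is at (330,239), and the tool axis at that depth is at (324.6,244.6). Next I shift about 3.5 mm right and 1.5 mm outward, then descend.

Request:
{"method": "servo_tool", "body": {"targets": [{"offset": [0.0035,-0.0015,0.0],"angular": [-0.2,0.3,0.3]},{"offset": [0.0035,-0.0015,0.01],"angular": [-0.2,0.3,0.3]},{"offset": [0.0035,-0.0015,0.02],"angular": [-0.2,0.3,0.3]},{"offset": [0.0035,-0.0015,0.028],"angular": [-0.2,0.3,0.3]},{"offset": [0.0035,-0.0015,0.032],"angular": [-0.2,0.3,0.3]},{"offset": [0.0035,-0.0015,0.032],"angular": [-0.2,0.3,0.3]},{"offset": [0.0035,-0.0015,0.032],"angular": [-0.2,0.3,0.3]}]}}

```text
t: 3.43
tcp_pos: [0.6473, 0.046, 0.1933]
tool_rot: [-1.986, 2.088, -0.366]
wrist_force: [-0.7, 1.6, 0.0]
grip_width: 0.0467
```

```bash
python3 - <<'E'
from h import *
show(); st,c=snap('wrist','w4'); s2,c2=snap('scene','s4')
delta(tray(.225,.0055,.037,.35),toolR(.35))
cv2.imwrite('pics/s4z.png',cv2.resize(c2['image'][160:260,250:390,::-1],None,fx=5,fy=5,interpolation=2))
E
```

```text
t 3.43 tcp [0.6473 0.046  0.1933] z [ 0.339 -0.018 -0.941] x [-0.05  -0.999  0.001] F [-0.7   1.65  0.05] w 0.0467
offset mm [1.0, 2.4, 1.6] ang [0.13, -0.06, -0.01]
```

View pics/w4.png

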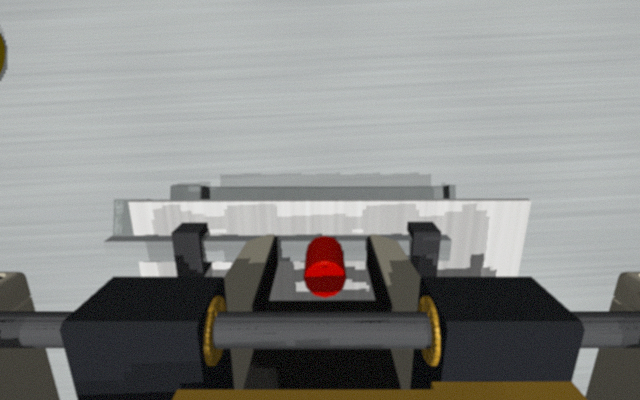

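View pics/s4z.png

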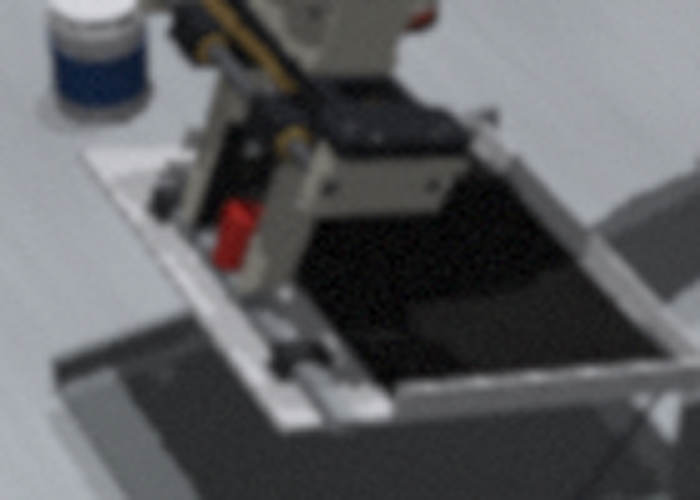

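The knob is centred between the fingers at column 325, with the tips about 3 mm above the bar. Closing on it now.

Request:
{"method": "servo_tool", "body": {"targets": [{"offset": [0,0,0],"angular": [0,0,0]},{"offset": [0,0,0],"angular": [0,0,0]},{"offset": [0,0,0],"angular": [0,0,0]},{"offset": [0,0,0],"angular": [0,0,0]},{"offset": [0,0,0],"angular": [0,0,0]},{"offset": [0,0,0],"angular": [0,0,0]}], "claw": 1}}

```text
t: 4.03
tcp_pos: [0.6475, 0.0454, 0.1943]
tool_rot: [-1.984, 2.088, -0.368]
wrist_force: [-0.9, -0.6, 1.2]
grip_width: 0.0192
```

```bash
python3 - <<'E'
from h import *
st=show()
# plan path: rotate about the hinge line by -dt, keeping tool in tray frame
hinge=W(np.array([-.12,0,.08])); Rt=R.from_rotvec(st['tool_rot']).as_matrix()
yax=np.array([-np.sin(S[2]),np.cos(S[2]),0])
for d in (.05,.1,.15,.2,.25,.30,.32,.33,.34,.35):
    Q=R.from_rotvec(yax*d).as_matrix(); print(d,end=' '); delta(hinge+Q@(st['tcp_pos']-hinge),Q@Rt,st)
E
```

```text
t 4.03 tcp [0.6475 0.0454 0.1943] z [ 0.34  -0.019 -0.94 ] x [-0.051 -0.999  0.001] F [-0.88 -0.65  1.23] w 0.0192
0.05 offset mm [-0.0, -1.7, 11.4] ang [-2.86, 0.0, -0.0]
0.1 offset mm [-0.0, -2.8, 22.9] ang [-5.73, 0.0, -0.01]
0.15 offset mm [-0.1, -3.3, 34.4] ang [-8.59, 0.0, -0.01]
0.2 offset mm [-0.1, -3.3, 45.9] ang [-11.46, 0.01, -0.02]
0.25 offset mm [-0.1, -2.6, 57.4] ang [-14.32, 0.01, -0.02]
0.3 offset mm [-0.1, -1.5, 68.9] ang [-17.19, 0.01, -0.03]
0.32 offset mm [-0.1, -0.8, 73.5] ang [-18.33, 0.01, -0.03]
0.33 offset mm [-0.1, -0.5, 75.8] ang [-18.91, 0.01, -0.03]
0.34 offset mm [-0.1, -0.1, 78.0] ang [-19.48, 0.01, -0.03]
0.35 offset mm [-0.1, 0.3, 80.3] ang [-20.05, 0.01, -0.03]
```

Request:
{"method": "servo_tool", "body": {"targets": [{"offset": [0,-0.0009,0.0057],"angular": [-1.43,0,0]},{"offset": [0,-0.0017,0.0114],"angular": [-2.86,0,0]},{"offset": [0,-0.0023,0.0171],"angular": [-4.3,0,0]},{"offset": [0,-0.0028,0.0229],"angular": [-5.73,0,0]},{"offset": [0,-0.0031,0.0286],"angular": [-7.16,0,0]},{"offset": [0,-0.0033,0.0344],"angular": [-8.6,0,0]},{"offset": [0,-0.0033,0.0344],"angular": [-8.6,0,0]}]}}

```text
t: 4.62
tcp_pos: [0.6623, 0.0447, 0.163]
tool_rot: [-2.067, 2.175, -0.214]
wrist_force: [-5.2, -0.9, 6.8]
grip_width: 0.0192
```

```bash
python3 - <<'E'
from h import *
st=show(); print(st['wrist_torque'].round(2))
E
```

```text
t 4.62 tcp [0.6623 0.0447 0.163 ] z [ 0.194 -0.011 -0.981] x [-0.051 -0.999  0.001] F [-5.17 -0.88  6.84] w 0.0192
[-0.16  0.75 -0.03]
```

Request:
{"method": "servo_tool", "body": {"targets": [{"offset": [0,-0.0004,0.0057],"angular": [-1.43,0,0]},{"offset": [0,-0.001,0.0114],"angular": [-2.86,0,0]},{"offset": [0,-0.0014,0.0171],"angular": [-4.3,0,0]},{"offset": [0,-0.0017,0.0229],"angular": [-5.73,0,0]},{"offset": [0,-0.0018,0.0286],"angular": [-7.16,0,0]},{"offset": [0,-0.0018,0.0286],"angular": [-7.16,0,0]}]}}

```text
t: 5.12
tcp_pos: [0.6707, 0.0444, 0.1366]
tool_rot: [-2.129, 2.241, -0.083]
wrist_force: [-3.7, -1.1, 10.6]
grip_width: 0.0194
```

```bash
python3 - <<'E'
from h import *
st=show(); print(st['wrist_torque'].round(2))
s2,c2=snap('scene','s5'); cv2.imwrite('pics/s5z.png',cv2.resize(c2['image'][180:310,250:410,::-1],None,fx=5,fy=4,interpolation=2))
E
```

```text
t 5.12 tcp [0.6707 0.0444 0.1366] z [ 0.073 -0.005 -0.997] x [-0.051 -0.999  0.001] F [-3.74 -1.11 10.65] w 0.0194
[-0.19  0.67 -0.03]
```

View pics/s5z.png

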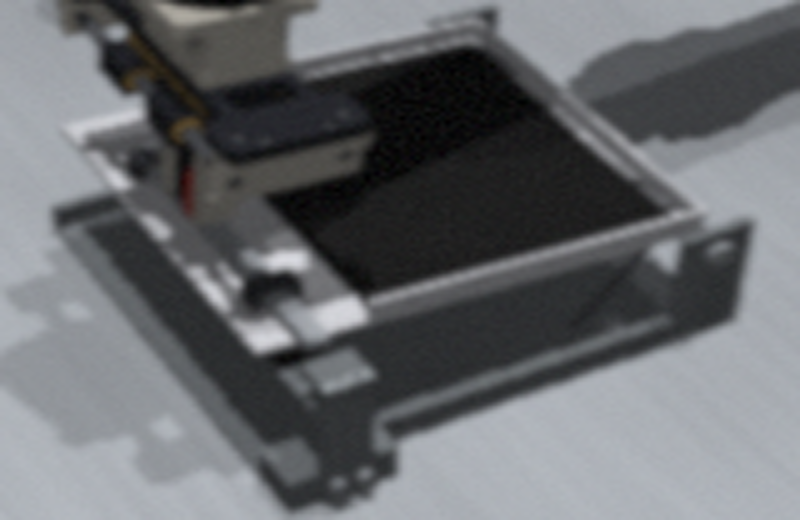

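Request:
{"method": "servo_tool", "body": {"targets": [{"offset": [0,-0.0002,0.0025],"angular": [-0.6,0,0]},{"offset": [0,-0.0004,0.005],"angular": [-1.2,0,0]},{"offset": [0,-0.0005,0.007],"angular": [-1.75,0,0]},{"offset": [0,-0.0006,0.009],"angular": [-2.3,0,0]},{"offset": [0,-0.0006,0.009],"angular": [-2.3,0,0]},{"offset": [0,-0.0006,0.009],"angular": [-2.3,0,0]}]}}

```text
t: 5.67
tcp_pos: [0.6724, 0.0443, 0.1294]
tool_rot: [-2.147, 2.26, -0.042]
wrist_force: [-2.5, -1.0, 11.1]
grip_width: 0.0191
```

Request:
{"method": "servo_tool", "body": {"targets": [{"offset": [0,0,0.001],"angular": [-0.25,0,0]},{"offset": [0,-0.0001,0.002],"angular": [-0.5,0,0]},{"offset": [0,-0.0001,0.003],"angular": [-0.75,0,0]},{"offset": [0,-0.0001,0.003],"angular": [-0.75,0,0]},{"offset": [0,-0.0001,0.003],"angular": [-0.75,0,0]}]}}

```text
t: 6.08
tcp_pos: [0.6729, 0.0443, 0.1268]
tool_rot: [-2.153, 2.266, -0.029]
wrist_force: [-3.3, -1.8, 12.0]
grip_width: 0.0193
```

Request:
{"method": "servo_tool", "body": {"targets": [{"offset": [0,0,0.0007],"angular": [-0.18,0,0]},{"offset": [0,0,0.0014],"angular": [-0.36,0,0]},{"offset": [0,0,0.0014],"angular": [-0.36,0,0]},{"offset": [0,0,0.0014],"angular": [-0.36,0,0]}]}}

```text
t: 6.42
tcp_pos: [0.6732, 0.0442, 0.1256]
tool_rot: [-2.156, 2.268, -0.022]
wrist_force: [-3.4, -0.8, 13.7]
grip_width: 0.0194
```

Request:
{"method": "servo_tool", "body": {"targets": [{"offset": [0,0,0.0005],"angular": [-0.13,0,0]},{"offset": [0,0,0.001],"angular": [-0.25,0,0]},{"offset": [0,0,0.001],"angular": [-0.25,0,0]},{"offset": [0,0,0.001],"angular": [-0.25,0,0]}]}}

```text
t: 6.75
tcp_pos: [0.6734, 0.0442, 0.1248]
tool_rot: [-2.157, 2.27, -0.018]
wrist_force: [-2.2, -1.6, 12.9]
grip_width: 0.0193
```

Request:
{"method": "servo_tool", "body": {"targets": [{"offset": [0,0,0.0005],"angular": [-0.13,0,0]},{"offset": [0,0,0.001],"angular": [-0.25,0,0]},{"offset": [0,0,0.001],"angular": [-0.25,0,0]},{"offset": [0,0,0.001],"angular": [-0.25,0,0]}]}}

```text
t: 7.08
tcp_pos: [0.6736, 0.0442, 0.1239]
tool_rot: [-2.159, 2.272, -0.013]
wrist_force: [-2.1, -1.0, 12.9]
grip_width: 0.0191
```

Request:
{"method": "servo_tool", "body": {"targets": [{"offset": [0,0,0.0005],"angular": [-0.13,0,0]},{"offset": [0,0,0.001],"angular": [-0.25,0,0]},{"offset": [0,0,0.001],"angular": [-0.25,0,0]},{"offset": [0,0,0.001],"angular": [-0.25,0,0]}]}}

```text
t: 7.42
tcp_pos: [0.6737, 0.0442, 0.123]
tool_rot: [-2.161, 2.274, -0.009]
wrist_force: [-1.1, -0.8, 11.9]
grip_width: 0.0191
```

Request:
{"method": "servo_tool", "body": {"targets": [{"offset": [0,0,0.0005],"angular": [-0.13,0,0]},{"offset": [0,0,0.001],"angular": [-0.25,0,0]},{"offset": [0,0,0.001],"angular": [-0.25,0,0]},{"offset": [0,0,0.001],"angular": [-0.25,0,0]}]}}

```text
t: 7.75
tcp_pos: [0.6739, 0.0442, 0.122]
tool_rot: [-2.163, 2.276, -0.004]
wrist_force: [-1.9, -0.7, 12.7]
grip_width: 0.0196
```

Request:
{"method": "servo_tool", "body": {"targets": [{"offset": [0,0,0.0005],"angular": [-0.13,0,0]},{"offset": [0,0,0.001],"angular": [-0.25,0,0]},{"offset": [0,0,0.001],"angular": [-0.25,0,0]},{"offset": [0,0,0.001],"angular": [-0.25,0,0]}]}}

```text
t: 8.08
tcp_pos: [0.674, 0.0442, 0.1218]
tool_rot: [2.163, -2.277, -0.0]
wrist_force: [-2.6, -0.9, 15.2]
grip_width: 0.0195
```

Request:
{"method": "servo_tool", "body": {"targets": [{"offset": [0,0,0.0005],"angular": [0,0,0]},{"offset": [0,0,0.0005],"angular": [0,0,0]},{"offset": [0,0,0.0005],"angular": [0,0,0]}]}}

```text
t: 8.33
tcp_pos: [0.674, 0.0442, 0.1217]
tool_rot: [2.163, -2.277, 0.0]
wrist_force: [-3.7, -1.6, 17.4]
grip_width: 0.0194
```

Request:
{"method": "servo_tool", "body": {"targets": [{"offset": [0,0,0],"angular": [0,0,0]}]}}

```text
t: 8.42
tcp_pos: [0.674, 0.0442, 0.1217]
tool_rot: [2.163, -2.277, 0.0]
wrist_force: [-3.1, -1.4, 17.2]
grip_width: 0.0195
```

Request:
{"method": "servo_tool", "body": {"targets": [{"offset": [-0.001,0,0],"angular": [0,0,0]},{"offset": [-0.0025,0,0],"angular": [0,0,0]},{"offset": [-0.004,0,0],"angular": [0,0,0]},{"offset": [-0.0055,0,0],"angular": [0,0,0]},{"offset": [-0.007,0,0],"angular": [0,0,0]},{"offset": [-0.008,0,0],"angular": [0,0,0]},{"offset": [-0.008,0,0],"angular": [0,0,0]}]}}

```text
t: 9.0
tcp_pos: [0.6743, 0.0512, 0.1217]
tool_rot: [2.162, -2.276, 0.001]
wrist_force: [-2.3, -2.5, 16.7]
grip_width: 0.0194
```

Request:
{"method": "servo_tool", "body": {"targets": [{"offset": [-0.001,0,0],"angular": [0,0,0]},{"offset": [-0.002,0,0],"angular": [0,0,0]},{"offset": [-0.003,0,0],"angular": [0,0,0]},{"offset": [-0.004,0,0],"angular": [0,0,0]},{"offset": [-0.004,0,0],"angular": [0,0,0]}]}}

```text
t: 9.42
tcp_pos: [0.6745, 0.0551, 0.1217]
tool_rot: [2.162, -2.276, 0.001]
wrist_force: [-4.2, -3.5, 17.7]
grip_width: 0.0195
```

Request:
{"method": "servo_tool", "body": {"targets": [{"offset": [-0.001,0,0],"angular": [0,0,0]},{"offset": [-0.002,0,0],"angular": [0,0,0]},{"offset": [-0.003,0,0],"angular": [0,0,0]},{"offset": [-0.003,0,0],"angular": [0,0,0]}]}}

```text
t: 9.75
tcp_pos: [0.6746, 0.0581, 0.1217]
tool_rot: [2.162, -2.276, 0.001]
wrist_force: [-3.0, -1.4, 17.4]
grip_width: 0.0192
```

Request:
{"method": "servo_tool", "body": {"targets": [{"offset": [-0.001,0,0],"angular": [0,0,0]},{"offset": [-0.002,0,0],"angular": [0,0,0]},{"offset": [-0.003,0,0],"angular": [0,0,0]},{"offset": [-0.003,0,0],"angular": [0,0,0]}]}}

```text
t: 10.08
tcp_pos: [0.6748, 0.0611, 0.1217]
tool_rot: [2.162, -2.276, 0.001]
wrist_force: [-3.7, -2.5, 17.4]
grip_width: 0.0194
```

```bash
python3 - <<'E'
from h import *
st=show(); snap('wrist','w6')
s2,c2=snap('scene','s6'); cv2.imwrite('pics/s6z.png',cv2.resize(c2['image'][180:310,250:410,::-1],None,fx=5,fy=4,interpolation=2))
E
```

```text
t 10.08 tcp [0.6748 0.0611 0.1217] z [-0.001 -0.002 -1.   ] x [-0.052 -0.999  0.002] F [-3.7  -2.54 17.38] w 0.0194
```

View pics/s6z.png

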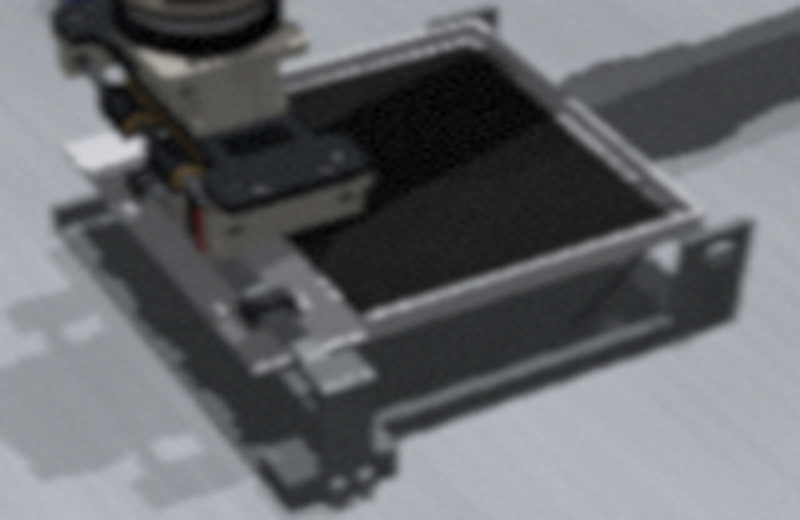

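View pics/w6.png

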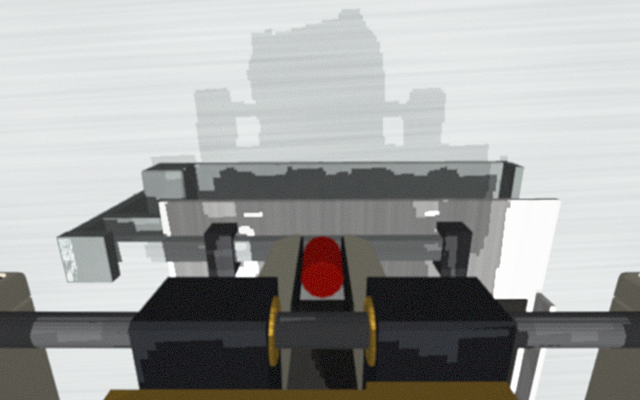

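The bolt bar now runs under the keeper lip at (90,258). Creeping on to feel for the stop.

Request:
{"method": "servo_tool", "body": {"targets": [{"offset": [-0.001,0,0],"angular": [0,0,0]},{"offset": [-0.002,0,0],"angular": [0,0,0]},{"offset": [-0.003,0,0],"angular": [0,0,0]},{"offset": [-0.003,0,0],"angular": [0,0,0]}]}}

```text
t: 10.52
tcp_pos: [0.6749, 0.0642, 0.1217]
tool_rot: [2.162, -2.276, 0.001]
wrist_force: [-2.8, -2.6, 17.5]
grip_width: 0.019
```

Request:
{"method": "servo_tool", "body": {"targets": [{"offset": [-0.0007,0,0],"angular": [0,0,0]},{"offset": [-0.0015,0,0],"angular": [0,0,0]},{"offset": [-0.0015,0,0],"angular": [0,0,0]}]}}

```text
t: 10.77
tcp_pos: [0.675, 0.0656, 0.1217]
tool_rot: [2.162, -2.276, 0.001]
wrist_force: [-4.3, -2.7, 17.3]
grip_width: 0.0194
```

Request:
{"method": "servo_tool", "body": {"targets": [{"offset": [-0.0005,0,0],"angular": [0,0,0]},{"offset": [-0.001,0,0],"angular": [0,0,0]},{"offset": [-0.001,0,0],"angular": [0,0,0]}]}}

```text
t: 11.02
tcp_pos: [0.675, 0.0665, 0.1217]
tool_rot: [2.162, -2.276, 0.001]
wrist_force: [-3.1, -1.7, 15.9]
grip_width: 0.0197
```

Request:
{"method": "servo_tool", "body": {"targets": [{"offset": [-0.0005,0,0],"angular": [0,0,0]},{"offset": [-0.001,0,0],"angular": [0,0,0]},{"offset": [-0.001,0,0],"angular": [0,0,0]}]}}

```text
t: 11.27
tcp_pos: [0.6751, 0.0675, 0.1217]
tool_rot: [2.162, -2.276, 0.001]
wrist_force: [-3.4, -3.5, 16.7]
grip_width: 0.0192
```

Request:
{"method": "servo_tool", "body": {"targets": [{"offset": [-0.0004,0,0],"angular": [0,0,0]},{"offset": [-0.0008,0,0],"angular": [0,0,0]},{"offset": [-0.0008,0,0],"angular": [0,0,0]}]}}

```text
t: 11.52
tcp_pos: [0.6751, 0.0683, 0.1218]
tool_rot: [2.162, -2.276, 0.001]
wrist_force: [-3.4, -3.2, 18.2]
grip_width: 0.0194
```

Request:
{"method": "servo_tool", "body": {"targets": [{"offset": [-0.0004,0,0],"angular": [0,0,0]},{"offset": [-0.0008,0,0],"angular": [0,0,0]},{"offset": [-0.0008,0,0],"angular": [0,0,0]}]}}

```text
t: 11.77
tcp_pos: [0.6752, 0.0691, 0.1217]
tool_rot: [2.162, -2.276, 0.001]
wrist_force: [-3.7, -1.6, 18.9]
grip_width: 0.0196
```

Request:
{"method": "servo_tool", "body": {"targets": [{"offset": [-0.0004,0,0],"angular": [0,0,0]},{"offset": [-0.0008,0,0],"angular": [0,0,0]},{"offset": [-0.0008,0,0],"angular": [0,0,0]}]}}

```text
t: 12.02
tcp_pos: [0.6752, 0.0693, 0.1217]
tool_rot: [2.161, -2.276, 0.002]
wrist_force: [-3.2, -3.4, 17.8]
grip_width: 0.0194
```

Request:
{"method": "servo_tool", "body": {"targets": [{"offset": [-0.0005,0,0],"angular": [0,0,0]},{"offset": [-0.0005,0,0],"angular": [0,0,0]},{"offset": [-0.0005,0,0],"angular": [0,0,0]}]}}

```text
t: 12.27
tcp_pos: [0.6752, 0.0693, 0.1217]
tool_rot: [2.16, -2.276, 0.002]
wrist_force: [-3.2, -3.8, 17.8]
grip_width: 0.0195
```

Request:
{"method": "servo_tool", "body": {"targets": [{"offset": [-0.0005,0,0],"angular": [0,0,0]},{"offset": [-0.0005,0,0],"angular": [0,0,0]},{"offset": [-0.0005,0,0],"angular": [0,0,0]}]}}

```text
t: 12.52
tcp_pos: [0.6752, 0.0693, 0.1217]
tool_rot: [2.159, -2.276, 0.003]
wrist_force: [-4.9, -3.6, 18.9]
grip_width: 0.0193
```

Request:
{"method": "servo_tool", "body": {"targets": [{"offset": [-0.001,0,0],"angular": [0,0,0]},{"offset": [-0.001,0,0],"angular": [0,0,0]},{"offset": [-0.001,0,0],"angular": [0,0,0]},{"offset": [-0.001,0,0],"angular": [0,0,0]}]}}

```text
t: 12.85
tcp_pos: [0.6752, 0.0694, 0.1217]
tool_rot: [2.158, -2.276, 0.004]
wrist_force: [-4.1, -5.7, 18.5]
grip_width: 0.0189
```

```bash
python3 - <<'E'
from h import *
st=show(); snap('wrist','w7')
E
```

```text
t 12.85 tcp [0.6752 0.0694 0.1217] z [-0.002 -0.006 -1.   ] x [-0.053 -0.999  0.006] F [-4.14 -5.69 18.49] w 0.0189
```

View pics/w7.png

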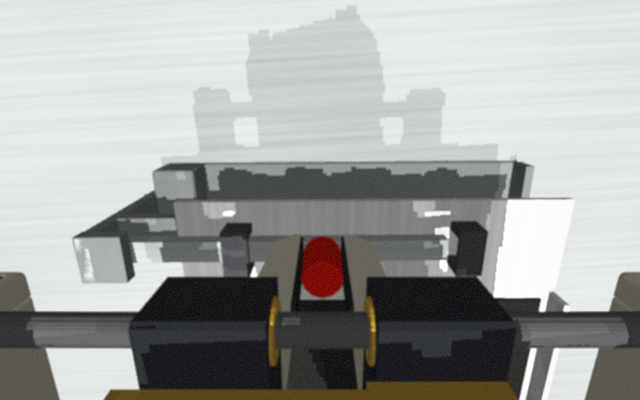

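Request:
{"method": "servo_tool", "body": {"targets": [{"offset": [0.001,0,0],"angular": [0,0,0]},{"offset": [0.002,0,-0.0005],"angular": [0,0,0]},{"offset": [0.0022,0,-0.001],"angular": [0,0,0]},{"offset": [0.0022,0,-0.0015],"angular": [0,0,0]},{"offset": [0.0022,0,-0.002],"angular": [0,0,0]},{"offset": [0.0022,0,-0.0025],"angular": [0,0,0]},{"offset": [0.0022,0,-0.003],"angular": [0,0,0]},{"offset": [0.0022,0,-0.003],"angular": [0,0,0]}]}}

```text
t: 13.57
tcp_pos: [0.675, 0.0693, 0.123]
tool_rot: [2.161, -2.276, 0.001]
wrist_force: [-1.2, -2.3, 11.1]
grip_width: 0.0194
```

Request:
{"method": "servo_tool", "body": {"targets": [{"offset": [0.0,0,-0.0005],"angular": [0,0,0]},{"offset": [0,0,-0.001],"angular": [0,0,0]},{"offset": [0,0,-0.0015],"angular": [0,0,0]},{"offset": [0,0,-0.002],"angular": [0,0,0]},{"offset": [0,0,-0.0025],"angular": [0,0,0]},{"offset": [0,0,-0.003],"angular": [0,0,0]},{"offset": [0,0,-0.003],"angular": [0,0,0]}]}}

```text
t: 14.15
tcp_pos: [0.6748, 0.0694, 0.1241]
tool_rot: [2.16, -2.275, -0.0]
wrist_force: [1.3, -3.6, 5.5]
grip_width: 0.0192
```

Request:
{"method": "servo_tool", "body": {"targets": [{"offset": [0.0,0,-0.0005],"angular": [0,0,0]},{"offset": [0,0,-0.001],"angular": [0,0,0]},{"offset": [0,0,-0.001],"angular": [0,0,0]}]}}

```text
t: 14.4
tcp_pos: [0.6747, 0.0694, 0.1242]
tool_rot: [2.16, -2.275, -0.001]
wrist_force: [3.2, -3.8, 4.2]
grip_width: 0.0193
```

Request:
{"method": "servo_tool", "body": {"targets": [{"offset": [0.0,0,0],"angular": [0,0,0]},{"offset": [0,0,0],"angular": [0,0,0]},{"offset": [0,0,0],"angular": [0,0,0]},{"offset": [0,0,0],"angular": [0,0,0]}], "claw": 0.3}}

```text
t: 14.73
tcp_pos: [0.6709, 0.0729, 0.1221]
tool_rot: [2.16, -2.269, -0.015]
wrist_force: [0.0, -0.0, -0.3]
grip_width: 0.032
```

```bash
python3 - <<'E'
from h import *
st=show(); snap('wrist','w8')
E
```

```text
t 14.73 tcp [0.6709 0.0729 0.1221] z [-0.013  0.001 -1.   ] x [-0.049 -0.999 -0.   ] F [ 0.03 -0.01 -0.26] w 0.032
```

View pics/w8.png

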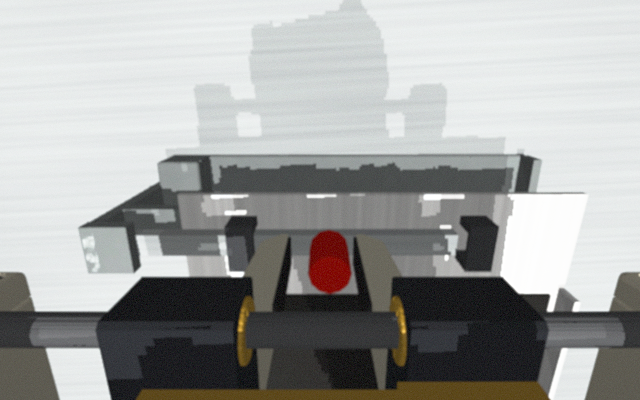

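Request:
{"method": "servo_tool", "body": {"targets": [{"offset": [0.003,0,-0.01],"angular": [0,0,0]},{"offset": [0.003,0,-0.03],"angular": [0,0,0]},{"offset": [0.003,0,-0.065],"angular": [0,0,0]},{"offset": [0.003,0,-0.1],"angular": [0,0,0]},{"offset": [0.003,0,-0.14],"angular": [0,0,0]},{"offset": [0.003,0,-0.16],"angular": [0,0,0]}]}}

```text
t: 15.28
tcp_pos: [0.6754, 0.0687, 0.2898]
tool_rot: [-2.164, 2.277, 0.002]
wrist_force: [1.0, -0.5, 0.2]
grip_width: 0.0325
```

```bash
python3 - <<'E'
from h import *
st=show(); snap('wrist','w9'); s2,c2=snap('scene','s9'); cv2.imwrite('pics/s9z.png',cv2.resize(c2['image'][180:310,250:410,::-1],None,fx=5,fy=4,interpolation=2))
delta([.4335,-.2655,.25],toolR(0,-.03)); delta([.4335,-.2655,.06],toolR(0,-.03))
E
```

```text
t 15.28 tcp [0.6754 0.0687 0.2898] z [-0.001  0.001 -1.   ] x [-0.051 -0.999 -0.001] F [ 0.99 -0.51  0.21] w 0.0325
offset mm [346.2, 225.4, 38.9] ang [-0.13, 0.09, -1.19]
offset mm [346.5, 225.8, 228.9] ang [-0.13, 0.09, -1.19]
```

View pics/s9z.png

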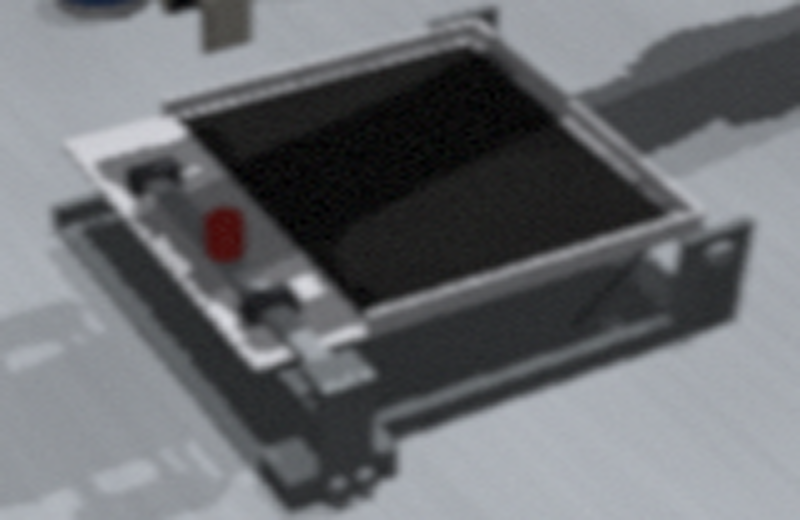

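View pics/w9.png

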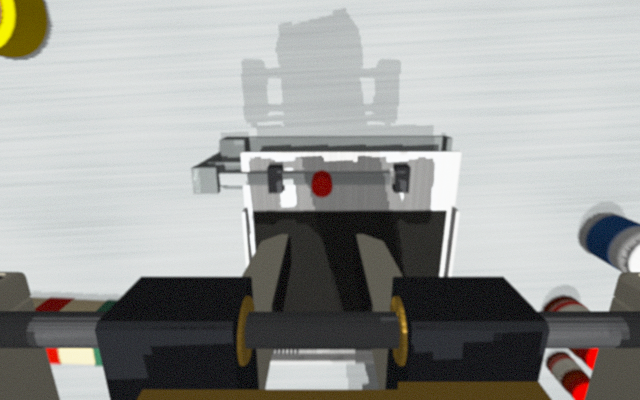

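The tray holds level by itself, with the bar under the keeper: the knob is at (321,183) and the lip at (205,180). Now the jar.

Request:
{"method": "servo_tool", "body": {"targets": [{"offset": [0.346,0.225,0.03],"angular": [0,0,-1.2]},{"offset": [0.346,0.225,0.03],"angular": [0,0,-1.2]},{"offset": [0.346,0.225,0.03],"angular": [0,0,-1.2]},{"offset": [0.346,0.225,0.03],"angular": [0,0,-1.2]},{"offset": [0.346,0.225,0.03],"angular": [0,0,-1.2]},{"offset": [0.346,0.225,0.03],"angular": [0,0,-1.2]},{"offset": [0.346,0.225,0.03],"angular": [0,0,-1.2]},{"offset": [0.346,0.225,0.03],"angular": [0,0,-1.2]},{"offset": [0.346,0.225,0.03],"angular": [0,0,-1.2]},{"offset": [0.346,0.225,0.03],"angular": [0,0,-1.2]},{"offset": [0.346,0.225,0.03],"angular": [0,0,-1.2]},{"offset": [0.346,0.225,0.03],"angular": [0,0,-1.2]}], "claw": -1}}

```text
t: 16.38
tcp_pos: [0.4286, -0.268, 0.255]
tool_rot: [2.175, -2.256, -0.013]
wrist_force: [0.8, 1.0, 0.5]
grip_width: 0.093
```

```bash
python3 - <<'E'
from h import *
st=show(); st,c=snap('wrist','w10')
delta([.4335,-.2655,.25],toolR(0,-.03)); delta([.4335,-.2655,.06],toolR(0,-.03)); print(proj(c,[[.4335,-.2655,.09]],st))
E
```

```text
t 16.38 tcp [ 0.4286 -0.268   0.255 ] z [-0.012  0.    -1.   ] x [-0.036 -0.999  0.   ] F [0.82 0.99 0.53] w 0.093
offset mm [-0.5, -3.1, 5.2] ang [0.58, 0.03, -0.11]
offset mm [-0.4, -5.0, 195.1] ang [0.58, 0.03, -0.11]
[[320.76960162 173.99066314]]
```

View pics/w10.png

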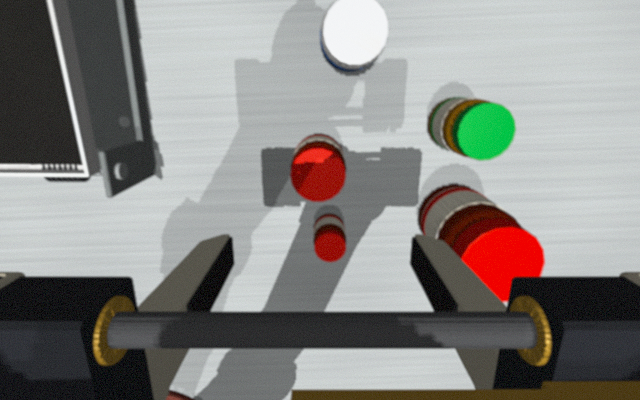

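The lid is at (318,173), within 2 px of the prediction. Descending to the jar.

Request:
{"method": "servo_tool", "body": {"targets": [{"offset": [-0.0005,-0.004,0.03],"angular": [0.6,0,0]},{"offset": [-0.0005,-0.004,0.06],"angular": [0.6,0,0]},{"offset": [-0.0005,-0.005,0.09],"angular": [0.6,0,0]},{"offset": [-0.0005,-0.005,0.12],"angular": [0.6,0,0]},{"offset": [-0.0005,-0.005,0.145],"angular": [0.6,0,0]},{"offset": [-0.0005,-0.005,0.165],"angular": [0.6,0,0]},{"offset": [-0.0005,-0.005,0.18],"angular": [0.6,0,0]},{"offset": [-0.0005,-0.005,0.19],"angular": [0.6,0,0]},{"offset": [-0.0005,-0.005,0.193],"angular": [0.6,0,0]},{"offset": [-0.0005,-0.005,0.193],"angular": [0.6,0,0]},{"offset": [-0.0005,-0.005,0.193],"angular": [0.6,0,0]}]}}

```text
t: 17.35
tcp_pos: [0.4355, -0.2652, 0.0632]
tool_rot: [-2.189, 2.252, -0.004]
wrist_force: [-1.0, 0.7, -0.1]
grip_width: 0.0932
```

```bash
python3 - <<'E'
from h import *
st=show(); st,c=snap('wrist','w11'); snap('scene','s11'); delta([.4335,-.2655,.06],toolR(0,-.03))
E
```

```text
t 17.35 tcp [ 0.4355 -0.2652  0.0632] z [ 0.003 -0.001 -1.   ] x [-0.029 -1.     0.001] F [-1.01  0.74 -0.12] w 0.0932
offset mm [-0.1, 2.0, 3.6] ang [-0.2, -0.09, 0.04]
```

View pics/w11.png

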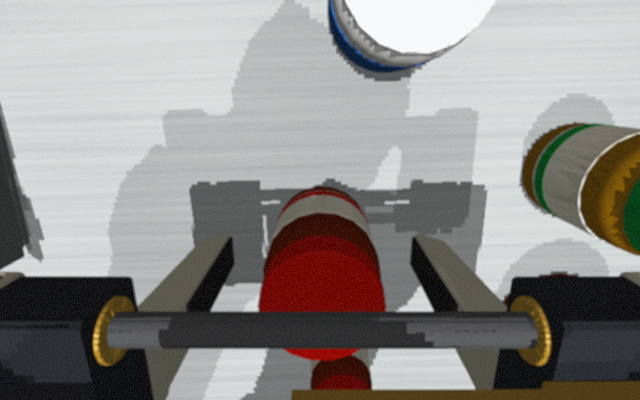

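Request:
{"method": "servo_tool", "body": {"targets": [{"offset": [0,0.0015,0.002],"angular": [-0.2,0,0]},{"offset": [0,0.0015,0.002],"angular": [-0.2,0,0]},{"offset": [0,0.0015,0.002],"angular": [-0.2,0,0]},{"offset": [0,0.0015,0.002],"angular": [-0.2,0,0]},{"offset": [0,0.0015,0.002],"angular": [-0.2,0,0]},{"offset": [0,0.0015,0.002],"angular": [-0.2,0,0]},{"offset": [0,0.0015,0.002],"angular": [-0.2,0,0]},{"offset": [0,0.0015,0.002],"angular": [-0.2,0,0]}], "claw": 1}}

```text
t: 18.12
tcp_pos: [0.4331, -0.2654, 0.0607]
tool_rot: [2.187, -2.253, -0.002]
wrist_force: [0.4, 0.3, 1.0]
grip_width: 0.0555
```

```bash
python3 - <<'E'
from h import *
st=show(); delta(np.array([.4335,-.2655,.24]),toolR(0,-.03)); print(W(np.array([-.03,-.005,0])))
E
```

```text
t 18.12 tcp [ 0.4331 -0.2654  0.0607] z [-0.002 -0.001 -1.   ] x [-0.03  -1.     0.001] F [0.42 0.25 0.96] w 0.0555
offset mm [0.2, -0.0, -179.3] ang [0.11, -0.03, 0.02]
[0.5367876  0.04000562 0.        ]
```

Request:
{"method": "servo_tool", "body": {"targets": [{"offset": [0,0,-0.01],"angular": [0,0,0]},{"offset": [0,0,-0.03],"angular": [0,0,0]},{"offset": [0,0,-0.055],"angular": [0,0,0]},{"offset": [0,0,-0.08],"angular": [0,0,0]},{"offset": [0,0,-0.105],"angular": [0,0,0]},{"offset": [0,0,-0.13],"angular": [0,0,0]},{"offset": [0,0,-0.15],"angular": [0,0,0]},{"offset": [0,0,-0.165],"angular": [0,0,0]},{"offset": [0,0,-0.175],"angular": [0,0,0]},{"offset": [0,0,-0.18],"angular": [0,0,0]},{"offset": [0,0,-0.18],"angular": [0,0,0]}]}}

```text
t: 19.03
tcp_pos: [0.4336, -0.2655, 0.2418]
tool_rot: [2.187, -2.253, 0.001]
wrist_force: [0.7, -0.8, -2.9]
grip_width: 0.0559
```

```bash
python3 - <<'E'
from h import *
st=show(); P=W(np.array([-.02,0,0])); P[2]=.24; print(P); delta(P,toolR(0)); snap('wrist','w12'); snap('scene','s12')
E
```

```text
t 19.03 tcp [ 0.4336 -0.2655  0.2418] z [-0.    -0.002 -1.   ] x [-0.03  -1.     0.002] F [ 0.66 -0.75 -2.89] w 0.0559
[0.54702499 0.04449958 0.24      ]
offset mm [-313.3, -104.1, 1.2] ang [0.02, -0.1, 1.15]
```

View pics/s12.png

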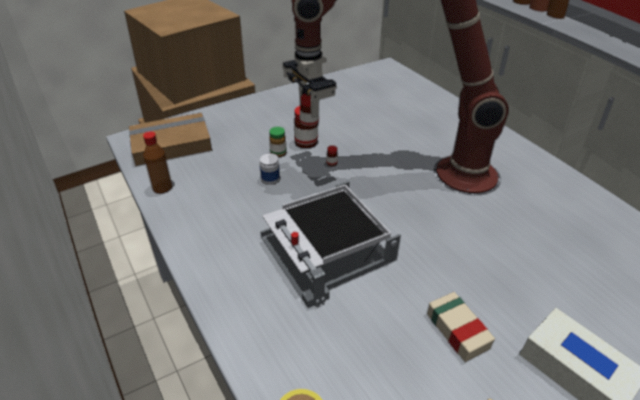

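The jar is lifted (−2.9 N on the wrist), the bystanders are undisturbed, and the tray is level. Carrying the jar to the mat centre.

Request:
{"method": "servo_tool", "body": {"targets": [{"offset": [-0.02,-0.007,0],"angular": [0,0,1.1]},{"offset": [-0.05,-0.017,0],"angular": [0,0,1.1]},{"offset": [-0.085,-0.028,0],"angular": [0,0,1.1]},{"offset": [-0.12,-0.04,0],"angular": [0,0,1.1]},{"offset": [-0.155,-0.052,0],"angular": [0,0,1.1]},{"offset": [-0.19,-0.063,0],"angular": [0,0,1.1]},{"offset": [-0.225,-0.075,0],"angular": [0,0,1.1]},{"offset": [-0.26,-0.086,0],"angular": [0,0,1.1]},{"offset": [-0.29,-0.096,0],"angular": [0,0,1.1]},{"offset": [-0.308,-0.102,0],"angular": [0,0,1.1]},{"offset": [-0.313,-0.104,0],"angular": [0,0,1.1]},{"offset": [-0.313,-0.104,0],"angular": [0,0,1.1]}]}}

```text
t: 20.13
tcp_pos: [0.5463, 0.0461, 0.2389]
tool_rot: [2.168, -2.269, -0.005]
wrist_force: [0.4, -1.1, -2.8]
grip_width: 0.0559
```

```bash
python3 - <<'E'
from h import *
st=show(); P=W(np.array([-.02,0,0])); P[2]=.24; delta(P,toolR(0)); snap('wrist','w13'); snap('scene','s13')
E
```

```text
t 20.13 tcp [0.5463 0.0461 0.2389] z [-0.005 -0.    -1.   ] x [-0.045 -0.999  0.001] F [ 0.41 -1.14 -2.8 ] w 0.0559
offset mm [1.6, -0.8, -1.1] ang [0.26, -0.03, 0.27]
```

View pics/s13.png

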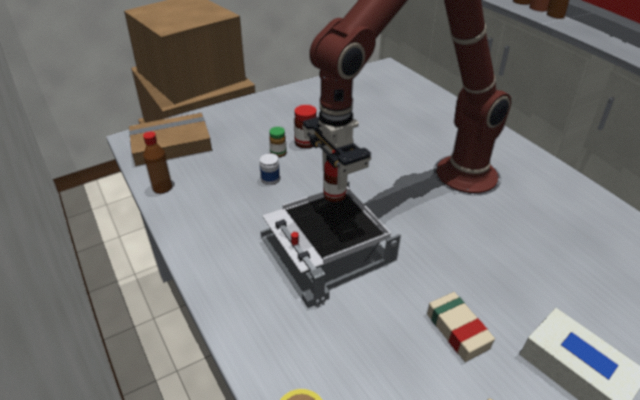

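Request:
{"method": "servo_tool", "body": {"targets": [{"offset": [0.001,0,0.01],"angular": [0.2,0,0.2]},{"offset": [0.001,0,0.025],"angular": [0.2,0,0.2]},{"offset": [0.001,0,0.04],"angular": [0.2,0,0.2]},{"offset": [0.001,0,0.055],"angular": [0.2,0,0.2]},{"offset": [0.001,0,0.067],"angular": [0.2,0,0.2]},{"offset": [0.001,0,0.075],"angular": [0.2,0,0.2]},{"offset": [0.001,0,0.08],"angular": [0.2,0,0.2]},{"offset": [0.001,0,0.082],"angular": [0.2,0,0.2]},{"offset": [0.001,0,0.082],"angular": [0.2,0,0.2]},{"offset": [0.001,0,0.082],"angular": [0.2,0,0.2]}]}}

```text
t: 21.07
tcp_pos: [0.5469, 0.043, 0.1588]
tool_rot: [-2.161, 2.279, -0.004]
wrist_force: [0.5, -0.7, -1.7]
grip_width: 0.0554
```

Request:
{"method": "servo_tool", "body": {"targets": [{"offset": [0,0,0.0015],"angular": [0,0,0]},{"offset": [0,0,0.003],"angular": [0,0,0]},{"offset": [0,0,0.003],"angular": [0,0,0]},{"offset": [0,0,0.003],"angular": [0,0,0]}]}}

```text
t: 21.4
tcp_pos: [0.5465, 0.0434, 0.1553]
tool_rot: [-2.162, 2.278, -0.003]
wrist_force: [-0.0, 0.7, -2.5]
grip_width: 0.0556
```

Request:
{"method": "servo_tool", "body": {"targets": [{"offset": [0,0,0.001],"angular": [0,0,0]},{"offset": [0,0,0.002],"angular": [0,0,0]},{"offset": [0,0,0.0025],"angular": [0,0,0]},{"offset": [0,0,0.0025],"angular": [0,0,0]}]}}

```text
t: 21.73
tcp_pos: [0.5464, 0.0433, 0.1525]
tool_rot: [-2.162, 2.279, -0.002]
wrist_force: [0.2, -0.1, -2.5]
grip_width: 0.0552
```

Request:
{"method": "servo_tool", "body": {"targets": [{"offset": [0,0,0.0007],"angular": [0,0,0]},{"offset": [0,0,0.0014],"angular": [0,0,0]},{"offset": [0,0,0.0014],"angular": [0,0,0]}]}}

```text
t: 21.98
tcp_pos: [0.5464, 0.0433, 0.1511]
tool_rot: [-2.162, 2.279, -0.002]
wrist_force: [-0.5, 0.5, -1.9]
grip_width: 0.0554
```

Request:
{"method": "servo_tool", "body": {"targets": [{"offset": [0,0,0.0005],"angular": [0,0,0]},{"offset": [0,0,0.001],"angular": [0,0,0]},{"offset": [0,0,0.001],"angular": [0,0,0]}]}}

```text
t: 22.23
tcp_pos: [0.5465, 0.0434, 0.1502]
tool_rot: [-2.162, 2.279, -0.002]
wrist_force: [-0.5, -0.6, -1.7]
grip_width: 0.0559
```

Request:
{"method": "servo_tool", "body": {"targets": [{"offset": [0,0,0.0005],"angular": [0,0,0]},{"offset": [0,0,0.001],"angular": [0,0,0]},{"offset": [0,0,0.001],"angular": [0,0,0]}]}}

```text
t: 22.48
tcp_pos: [0.5465, 0.0434, 0.1498]
tool_rot: [-2.162, 2.278, -0.003]
wrist_force: [-1.2, -0.4, 0.5]
grip_width: 0.0554
```

Request:
{"method": "servo_tool", "body": {"targets": [{"offset": [0,0,0.0005],"angular": [0,0,0]},{"offset": [0,0,0.001],"angular": [0,0,0]},{"offset": [0,0,0.001],"angular": [0,0,0]}]}}

```text
t: 22.73
tcp_pos: [0.5464, 0.0434, 0.1495]
tool_rot: [-2.162, 2.279, -0.003]
wrist_force: [-3.5, -0.7, 8.7]
grip_width: 0.0556
```

Request:
{"method": "servo_tool", "body": {"targets": [{"offset": [0,0,-0.0005],"angular": [0,0,0]},{"offset": [0,0,-0.001],"angular": [0,0,0]},{"offset": [0,0,-0.001],"angular": [0,0,0]}]}}

```text
t: 22.98
tcp_pos: [0.5464, 0.0434, 0.1496]
tool_rot: [-2.162, 2.278, -0.002]
wrist_force: [-3.0, -0.3, 4.6]
grip_width: 0.0556
```

Request:
{"method": "servo_tool", "body": {"targets": [{"offset": [0,0,-0.0005],"angular": [0,0,0]},{"offset": [0,0,-0.0008],"angular": [0,0,0]},{"offset": [0,0,-0.0008],"angular": [0,0,0]}]}}

```text
t: 23.23
tcp_pos: [0.5465, 0.0433, 0.1498]
tool_rot: [-2.162, 2.279, -0.002]
wrist_force: [0.0, 0.4, 1.5]
grip_width: 0.0555
```

Request:
{"method": "servo_tool", "body": {"targets": [{"offset": [0,0,0],"angular": [0,0,0]},{"offset": [0,0,0],"angular": [0,0,0]},{"offset": [0,0,0],"angular": [0,0,0]},{"offset": [0,0,0],"angular": [0,0,0]},{"offset": [0,0,0],"angular": [0,0,0]},{"offset": [0,0,0],"angular": [0,0,0]}], "claw": -0.6}}

```text
t: 23.73
tcp_pos: [0.5466, 0.0434, 0.1501]
tool_rot: [-2.162, 2.278, -0.003]
wrist_force: [0.7, -0.6, 0.6]
grip_width: 0.0742
```

```bash
python3 - <<'E'
from h import *
st=show(); snap('wrist','w14')
E
```

```text
t 23.73 tcp [0.5466 0.0434 0.1501] z [ 0.002 -0.001 -1.   ] x [-0.052 -0.999  0.001] F [ 0.75 -0.58  0.57] w 0.0742
```

View pics/w14.png

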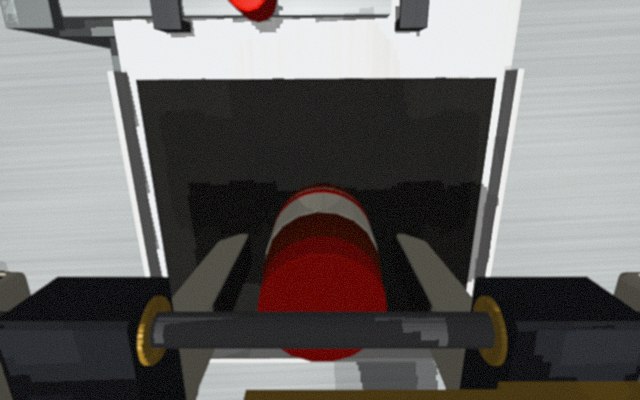

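The jar stands at (322,270), clear of both pads. Retreating upward.

Request:
{"method": "servo_tool", "body": {"targets": [{"offset": [0,0,-0.01],"angular": [0,0,0]},{"offset": [0,0,-0.03],"angular": [0,0,0]},{"offset": [0,0,-0.06],"angular": [0,0,0]},{"offset": [0,0,-0.09],"angular": [0,0,0]},{"offset": [0,0,-0.12],"angular": [0,0,0]},{"offset": [0,0,-0.14],"angular": [0,0,0]},{"offset": [0,0,-0.15],"angular": [0,0,0]},{"offset": [0,0,-0.15],"angular": [0,0,0]}]}}

```text
t: 24.45
tcp_pos: [0.5475, 0.0436, 0.3031]
tool_rot: [-2.159, 2.275, -0.008]
wrist_force: [0.4, 0.2, 0.6]
grip_width: 0.074
```

```bash
python3 - <<'E'
from h import *
st=show(); st,c=snap('wrist','w15'); s2,c2=snap('scene','s15'); cv2.imwrite('pics/s15z.png',cv2.resize(c2['image'][140:310,240:420,::-1],None,fx=4,fy=3.5,interpolation=2)[:600])
E
```

```text
t 24.45 tcp [0.5475 0.0436 0.3031] z [ 0.007 -0.    -1.   ] x [-0.052 -0.999 -0.   ] F [0.35 0.24 0.58] w 0.074
```

View pics/s15z.png

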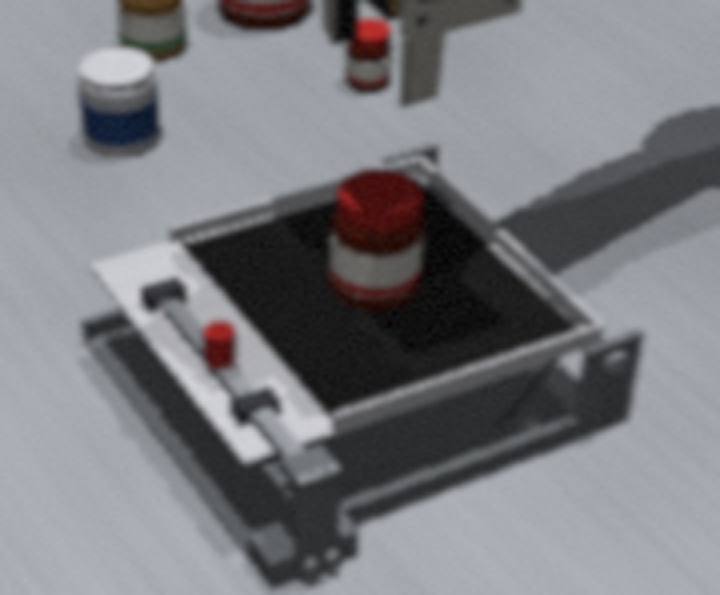

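View pics/w15.png

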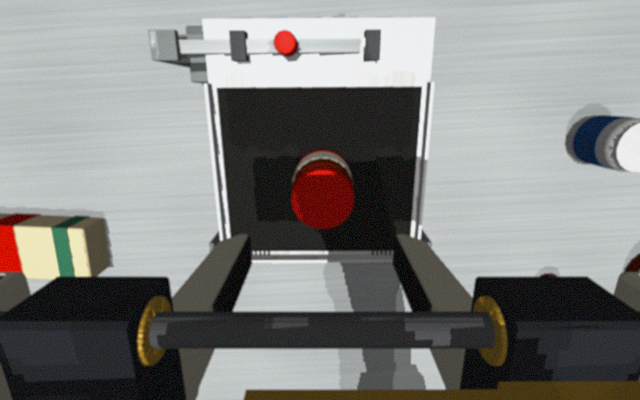

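```bash
python3 - <<'E'
from h import *
st,c=load('w15'); im=c['image'].astype(int); r,g,b=im[...,0],im[...,1],im[...,2]
p=onz(c,(323,195),.178,st); d=p-W(np.array([-.02,0,.178])); print('jar lid',p.round(3),'from mat centre',d.round(3))
show(); print(bot.close_job())
E
```

```text
jar lid [0.547 0.044 0.178] from mat centre [-0. -0.  0.]
t 24.55 tcp [0.5457 0.0434 0.2994] z [ 0.    -0.001 -1.   ] x [-0.052 -0.999  0.001] F [-0.9  -0.21 -0.56] w 0.0743
the job is handed in; nothing more can be done
None
```

The job is handed in at about 24.5 s of the 72 s allowed. The tray is down and bolted, and the red-lidded jar (the middle-sized one) stands on the mat.

- **Tray:** I gripped the red knob and swung the tray down along its arc until the force climbed at the pad, about 4.5 N above the spring load.
- **Bolt:** I slid it about 25 mm until it stalled against a hard stop. The measured side force never went above about 6 N. After I eased off and let go, the tray stayed level by itself.
- **Jar:** Setting it down briefly pushed on the tray with about 9–11 N. I eased that off before opening the fingers.
- **Last checks:** The jar is upright within about 1 mm of the mat centre, the bolt bar is under the keeper, and the tray is level. The gripper is clear. The bystanders in view (carton, can and green jar) look untouched, though I did not re-measure them.
- **Not confirmed:** The bolt's nose and the post's column are hidden from the cameras. That the bolt is fully home rests on the felt stop and on a travel inside the expected 24 to 32 mm.

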